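Wipe crispbread pieces off a chopping board round a jar

TASK

Take the upright wooden scraper block and use it to wipe the three broken pieces of crispbread off the chopping board into the shallow metal baking pan at one end of the board, without the gripper or arm touching them. Go round the jar that stands on the board, and leave it, the plate and the other jar where they are. When all the pieces are in the pan, stand the scraper upright on the bare table again and let go.

Things in the scene. Friction and masses are not known exactly. Their poses are not given: they have to be found in the camera images.
- board: Brown wooden chopping board, 170 mm (its x) by 280 mm (its y) and 22 mm thick, lying flat; it does not slide. Origin: centre of its underside, z up. Its y axis runs lengthways, within 0.15 rad of the world's y; the pan lies at one of its two short ends, the plate at the other.
- pan: Shallow plain metal baking pan, 180 mm (its x) by 200 mm (its y), with a 2 mm floor and an 8 mm high, 3 mm thick rim, so lower than the board. It lies on the table 2 to 12 mm beyond either the +y or the -y short end of the board, in line with it. Loose, 0.6 kg. Origin: centre of its underside, z up.
- plate: Round white dinner plate with a blue rim line, 200 mm across, 20 mm high, at the board's other short end. Not to be used. Origin: centre of its underside.
- jar_on_board: Round glass jar with a dark lid, 65 mm across, 86 mm high, standing loose on the board among the pieces; it stays there. Origin: centre of its underside, z up.
- scraper: T-shaped wooden scraper block, standing loose on the table in front of the pan or plate, about 0.22 kg. Foot 22 mm thick (its x) by 80 mm wide (its y), 32 mm high, with a black rubber lip; shoulder 44 mm wide up to 50 mm height; upright handle 22 mm (x) by 30 mm (y) up to 120 mm. Wipe with the 80 mm face. Same after a half turn. Origin: centre of underside, z up.
- jar_front: Small lidded jam jar, 64 mm across, 87 mm high, standing on the table in front of the work, on the other side from the scraper. Bystander. Origin: centre of its underside.
- piece_1: Broken flat piece of crispbread, stiff, tan, 60 by 42 mm (its x by its y, one corner notched away) and 9 mm thick, about 18 g (it may vary by a third), lying loose on the board, within 3 mm of its edges or inside them, clear of the other pieces and the jar. Origin: centre of its underside.
- piece_2: Broken flat piece of crispbread, stiff, tan, 56 by 46 mm (its x by its y, one corner notched away) and 9 mm thick, about 18 g (it may vary by a third), lying loose on the board, within 3 mm of its edges or inside them, clear of the other pieces and the jar. Origin: centre of its underside.
- piece_3: Broken flat piece of crispbread, stiff, tan, 58 by 38 mm (its x by its y, one corner notched away) and 9 mm thick, about 18 g (it may vary by a third), lying loose on the board, within 3 mm of its edges or inside them, clear of the other pieces and the jar. Origin: centre of its underside.

How it is judged:
On the way, in this order (a step that is already met when the one before it is completed fails the run):
1. the scraper is held, off the table (contact force between the fingers and scraper above 1 N and height (world z) of scraper above 0.015 m), for 0.2 s.
2. all three pieces lie in the pan, off the board, while the scraper is still held (x of piece_1 in the frame of pan between -0.08 and 0.08 m and y of piece_1 in the frame of pan between -0.09 and 0.09 m and z of each of piece_1, piece_2, piece_3 in the frame of pan below 0.05 m and contact force between each of piece_1, piece_2, piece_3 and board below 0.05 N and x of piece_2 in the frame of pan between -0.08 and 0.08 m and y of piece_2 in the frame of pan between -0.09 and 0.09 m and x of piece_3 in the frame of pan between -0.08 and 0.08 m and y of piece_3 in the frame of pan between -0.09 and 0.09 m and contact force between the fingers and scraper above 1 N), for 0.2 s.
At the end, for the whole second after the job is handed in: Each piece rests in the pan, off the board: centre within 80 mm of the pan's along its x, 90 mm along its y, under 50 mm up (leaning on rim or other pieces is fine). The scraper stands upright (0.1 rad) on the bare table (6 mm), not touching pan or plate, at rest, released (x of piece_1 in the frame of pan between -0.08 and 0.08 m and y of piece_1 in the frame of pan between -0.09 and 0.09 m and z of each of piece_1, piece_2, piece_3 in the frame of pan below 0.05 m and contact force between each of piece_1, piece_2, piece_3 and board below 0.05 N and x of piece_2 in the frame of pan between -0.08 and 0.08 m and y of piece_2 in the frame of pan between -0.09 and 0.09 m and x of piece_3 in the frame of pan between -0.08 and 0.08 m and y of piece_3 in the frame of pan between -0.09 and 0.09 m and linear speed of each of piece_1, piece_2, piece_3, scraper below 0.02 m/s and height (world z) of scraper between -0.006 and 0.006 m and angle between scraper's own z axis and vertical below 0.1 rad and contact force between scraper and pan below 0.05 N and contact force between scraper and plate below 0.05 N and contact force between the fingers and scraper below 0.05 N).
It fails at once if the gripper or arm touches a piece of crispbread (contact force between any of the fingers, the arm and piece_1 above 0.3 N or contact force between any of the fingers, the arm and piece_2 above 0.3 N or contact force between any of the fingers, the arm and piece_3 above 0.3 N).
It fails at once if the jar on the board is shifted by more than 20 mm or tipped (distance of jar_on_board from where it was at the start of the episode above 0.02 m or angle between jar_on_board's own z axis and vertical above 0.35 rad).
It fails at once if the plate is shifted by more than 30 mm (distance of plate from where it was at the start of the episode above 0.03 m).
It fails at once if the jar_front is shifted by more than 30 mm (distance of jar_front from where it was at the start of the episode above 0.03 m).
It also fails if it takes over 69 s, if anything falls off the work surface, if the arm or the gripper's body presses on something with over 40 N, if the wrist force passes 120 N, or if a joint passes its speed limit or range.

ROBOT

A 6-joint arm with a two-finger parallel gripper is mounted at the origin on a cart in front of the work surface, level with it; the furniture and walls round the work are solid. World frame = base frame: x ahead of the robot, y to its left, z up, the work surface at z = 0. Lengths are in m, angles in rad, forces in N, time in s.
With the tool pointing down it reaches from about 0.4 to 0.825 m from the base axis. Payload 7 kg.
Tool frame: the origin (TCP) lies midway between the tips of the shut fingers; the grasp point (between the pads) lies 19 mm behind it; z points along the fingers, y is the line along which they close (so a half turn about z gives the same grasp; the last joint's range is limited). The gripper opens to 88 mm and grips with 3 to 60 N. Pads are 19 mm wide; open, the fingers measure 130 mm over their backs; the gripper's body (78 mm by 193 mm) begins 47 mm behind the grasp point.
Start: joints at [-1.031, 0.359, 0.012, 0, -1.224, -0.288], TCP at [0.168, -0.654, 0.195] pointing down, gripper open.
Joint ranges: [-3.07, 3.07], [-1.43, 2.12], [-1.02, 1.25], [-3.03, 1.67], [-3.05, -0], [-3.03, 3.03]. Speed limits (rad/s): [2.39, 2.39, 3.01, 3.14, 3.14, 3.14].

INTERFACE

Orientations are given as [roll, pitch, yaw] about the fixed x, y, z axes, in that order (R = Rz(yaw) Ry(pitch) Rx(roll)).
In Python, from station import arm, grab_frame, camera_params, spot_in gives the robot as it stands.
- The arm moves only by the shell command python3 -m jog 'ROWS' [FORCE]. ROWS is JSON, a list that holds one entry, the list of rows, each a list of 7 numbers: the shift along the tool's x, y, z in mm, then the turn, a rotation vector about the tool's x, y, z in rad, then the finger opening in mm, from 0 to 87.6. In form: [[[x, y, z, wx, wy, wz, fingers], ...]]. A call has 1 to 20 rows; each row is the pose to reach, as a shift and turn from the pose commanded when the call began, along the tool's axes at that moment; what a row does not reach only later rows make up. A row lasts 1/8 s, in which the tool goes at most 62.5 mm and 10.7 degrees, less where a joint would pass 70% of its speed; a pose out of reach is approached as far as the arm can. A call with a gripper value outside its range is refused whole. The fingers move at their own pace and stop on an object; FORCE is the grip in N (left out, the last holds). Time passes only in rows, so rows that repeat a pose let the fingers close. It gives the time, the measured TCP pose, the force, the opening and the grip force at its end, in the units of the state.
- arm.get_state(): the state, without advancing time (a new reading comes with each control period).
- grab_frame(name): name is "scene" or "side" or "wrist"; returns (picture, depth): 420x560x3 uint8, blue, green, red; 420x560 float32, m along the optical axis (not along the pixel's ray), 0 where there is no reading.
- camera_params(name): a dict with "mtx" (3x3 intrinsics, pixels), "R" (3x3) and "t" (3): a world point X has camera coordinates R X + t. Camera axes: x right, y down, z forward; pixel columns grow to the right and rows downward; lengths in m; the calibration is good to about 2 mm. A picture is of the moment at which its call begins: read the wrist's pose just before it. camera_params takes no time and is no camera call; for the wrist camera it gives the pose at the moment of the call.
- arm.job_done(): hands the job in; it is judged then, once.
Trained networks look in the newest picture that a camera, given by its name, has taken for a name from the list of things; names that differ only in an ending like _2 or _b are one class to them, and where a whole thing is asked for, a point or a joint stands for the part that bears it (a point fixed in the world has none). Each returns a list of dicts, best first, with "confidence" (0 to 1); they miss things now and then, are a little off and sometimes report something else, mostly with a low value. They report only what shows in the picture. A call takes as long as a camera call.
- spot_in(query, camera): "uv" ([column, row] in pixels, amid what is visible of it).
The state is a dict: "t": time; "q": joint angles; "qd": joint speeds; "joint_efforts": joint torques, N m; "eef_pos": TCP position; "ee_rot": TCP orientation; "force": force on the tool from outside, world axes, zero at the start; "moment": the same for the moment, N m; "width": finger opening in m; "gripper_force": force on a finger pad.
Only numpy, scipy, OpenCV 4.12 (cv2) and the standard library are available. Lean on these libraries where they do the work, as an engineer would, in place of code of your own. Each camera call takes 0.05 s, during which the arm holds its last target. There are 200 camera calls.

## Working session

There is one attempt and no reset: what is moved stays moved. The work goes in short steps, Python scripts to look and compute and a shell command to move; the robot and the scene stay as the last step left them, time stands still between calls to the robot, and variables do not carry over. Pictures are saved under pics/ and viewed, at most 10 in all, crops included, and the job is handed in when it is done.

```bash
mkdir -p pics; ls; cat > h.py <<'E'
import numpy as np, cv2
from station import arm, grab_frame, camera_params, spot_in
def cloud(name):
    c=camera_params(name); im,d=grab_frame(name)
    v,u=np.mgrid[:420,:560]; K=c["mtx"]; K=np.array(K)
    P=np.stack([(u-K[0,2])/K[0,0]*d,(v-K[1,2])/K[1,1]*d,d],-1)
    X=(P-np.array(c["t"]))@np.array(c["R"])
    X[d==0]=np.nan
    return im,X
E
python3 - <<'E'
from h import *
im,X=cloud("scene"); np.save("scene.npy",X)
cv2.imwrite("pics/scene0.png",im)
im2,X2=cloud("side"); np.save("side.npy",X2)
cv2.imwrite("pics/side0.png",im2)
for n in ["board","pan","plate","jar_on_board","scraper","jar_front","piece_1"]:
  for cam,XX in(("scene",X),("side",X2)):
    for r in spot_in(n,cam)[:4]:
        u,v=map(int,r["uv"]); print(n,cam,r["uv"],round(r["confidence"],2),XX[v,u].round(3))
print(arm.get_state())
E
```

```text
pics
board scene [240.9, 195.1] 0.86 [0.591 0.027 0.023]
board side [323.8, 204.7] 0.61 [ 0.622 -0.086  0.026]
pan scene [165.9, 261.0] 0.6 [0.586 0.261 0.005]
pan side [190.7, 165.5] 0.68 [0.591 0.329 0.003]
plate scene [317.5, 150.5] 0.79 [ 0.564 -0.239  0.011]
plate side [363.0, 218.7] 0.65 [ 0.634 -0.203  0.015]
jar_on_board scene [242.3, 162.0] 0.67 [ 0.605 -0.003  0.093]
jar_on_board side [313.2, 187.5] 0.45 [ 0.613 -0.055  0.108]
scraper scene [229.9, 315.3] 0.82 [0.353 0.308 0.073]
scraper side [154.3, 223.1] 0.96 [0.353 0.293 0.068]
jar_front scene [397.5, 158.8] 0.55 [ 0.348 -0.256  0.073]
jar_front side [352.6, 315.9] 0.93 [ 0.333 -0.28   0.085]
piece_1 scene [288.6, 179.0] 0.78 [ 0.533 -0.079  0.031]
piece_1 scene [205.5, 201.8] 0.69 [0.63  0.099 0.033]
piece_1 scene [246.5, 210.1] 0.68 [0.537 0.065 0.034]
{'t': 0.8, 'q': array([-1.03092615e+00,  3.58565585e-01,  1.18850765e-02,  3.12054657e-06,
       -1.22406620e+00, -2.88065275e-01]), 'qd': array([ 0.00160452, -0.00061125, -0.00159001,  0.00010929, -0.00069407,
       -0.00034647]), 'joint_efforts': array([ 2.90621947e-04, -5.82280684e+01,  2.93294245e+01,  7.00205907e+00,
        1.27458616e-02, -2.49615590e-05]), 'eef_pos': array([ 0.16813349, -0.65370792,  0.19497757]), 'ee_rot': array([-3.14154424e+00,  1.12829772e-05, -2.88978670e+00]), 'force': array([-0.19301151,  0.09685672,  0.04380675]), 'moment': array([ 0.03025391,  0.00537733, -0.00629173]), 'gripper_force': 0.0, 'width': 0.08775616965136007}
```

View pics/scene0.png

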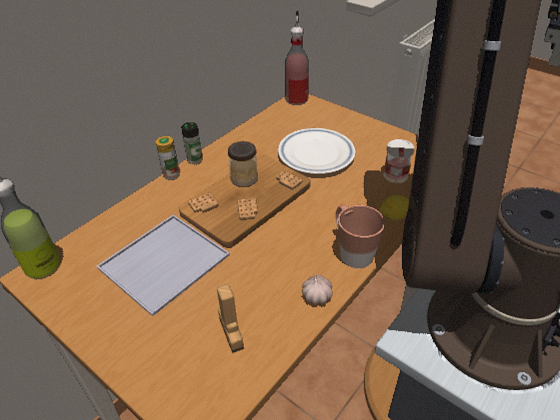

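```bash
python3 - <<'E'
from h import *
# top-down orthographic maps from both clouds with color
ims=[cv2.imread("pics/scene0.png"),cv2.imread("pics/side0.png")]
Xs=[np.load("scene.npy"),np.load("side.npy")]
out=[]
for im,X in zip(ims,Xs):
    M=np.zeros((380,400,3),np.uint8) # rows: x from .85 down to .25 ; cols y .5..-.4  (2.3mm/px)
    f=np.isfinite(X[...,0])&(X[...,2]<0.2); P=X[f];C=im[f]
    o=np.argsort(P[:,2]);P=P[o];C=C[o]
    r=((0.85-P[:,0])/.0016).astype(int); c=((.48-P[:,1])/.0022).astype(int)
    r=((0.85-P[:,0])/.0022).astype(int)
    k=(r>=0)&(r<380)&(c>=0)&(c<400)
    M[r[k],c[k]]=C[k]; out.append(cv2.dilate(M[:280],np.ones((2,2))))
cv2.imwrite("pics/ortho.png",np.hstack(out))
E
```

```text
(no output)
```

View pics/ortho.png

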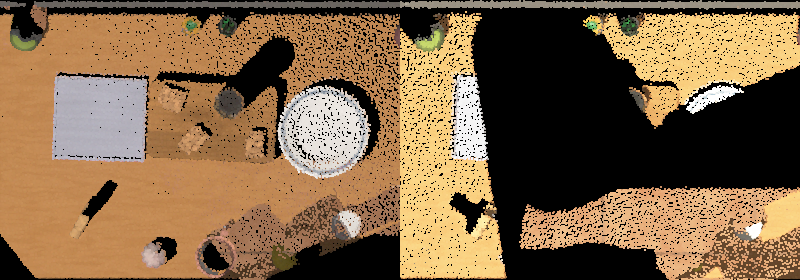

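The scene shows the pan (165,261) at the +y end and the jar (242,162) on the board among the pieces at (205,202), (247,210) and (288,179). The plate is at (317,150), the scraper at (230,315), and there are bystanders: mug (360,235), garlic (317,290) and two spice jars behind the board. Next I fit the geometry.

```bash
cat >> h.py <<'E'
def rep(n,P,circ=False):
    if len(P)<5: print(n,"few",len(P)); return
    (c,s,a)=cv2.minAreaRect((P[:,:2]*1000).astype(np.float32))
    print(n,len(P),"c",np.round(c,1),"size",np.round(s,1),"ang",round(a,1),"ztop",np.nanpercentile(P[:,2],95).round(3))
def blobs(X,lo,hi,xr,yr,minpts=40):
    m=(X[...,2]>lo)&(X[...,2]<hi)&(X[...,0]>xr[0])&(X[...,0]<xr[1])&(X[...,1]>yr[0])&(X[...,1]<yr[1])
    n,L=cv2.connectedComponents(m.astype(np.uint8))
    for i in range(1,n):
        if (L==i).sum()>=minpts: rep("blob",X[L==i])
E
python3 - <<'E'
from h import *
X=np.load("scene.npy")
print("board");blobs(X,.014,.04,(.48,.72),(-.14,.2),300)
print("pieces");blobs(X,.028,.04,(.48,.72),(-.14,.2),20)
print("jar");blobs(X,.075,.12,(.48,.75),(-.14,.2))
print("scraper top");blobs(X,.1,.14,(.2,.5),(.2,.5),10)
print("scraper foot");blobs(X,.012,.045,(.2,.5),(.15,.5))
print("pan");blobs(X,-.004,.012,(.4,.8),(.1,.5),20) 
print("others");blobs(X,.015,.3,(.2,.5),(-.4,.25))
print("back");blobs(X,.03,.3,(.72,.9),(-.4,.5))
im=cv2.imread("pics/scene0.png").astype(int)
m=(im.max(2)-im.min(2)<45)&(X[...,2]<.02)&(abs(X[...,0]-.6)<.15)&(X[...,1]>.12)&(X[...,1]<.42)
n,L,S,_=cv2.connectedComponentsWithStats(m.astype(np.uint8)); k=1+S[1:,4].argmax(); rep("pancol",X[L==k])
E
```

```text
board
blob 5703 c [583.1  14.2] size [282.8 174.9] ang 86.9 ztop 0.034
pieces
blob 271 c [533.9 -79.4] size [41.4 61.6] ang 87.3 ztop 0.036
blob 116 c [610.7  -9.1] size [64.4 26.9] ang 44.6 ztop 0.039
blob 360 c [632.1 104.5] size [59.8 49.7] ang 75.0 ztop 0.035
blob 348 c [541.8  55.1] size [41.8 63.6] ang 47.3 ztop 0.036
jar
blob 707 c [623.1 -23.5] size [64.  63.3] ang 35.8 ztop 0.112
scraper top
blob 302 c [363.2 300.8] size [21.8 31.3] ang 62.6 ztop 0.123
scraper foot
blob 330 c [290.2 159.7] size [19.2 54.7] ang 90.0 ztop 0.043
blob 326 c [363.8 301.8] size [22.4 80.8] ang 63.5 ztop 0.04
pan
blob 28830 c [600. 300.] size [399.9 400. ] ang 90.0 ztop 0.006
others
blob 944 c [ 356.5 -279.6] size [63.6 63.7] ang 72.2 ztop 0.09
blob 359 c [ 479.8 -229.8] size [ 39.8 146.2] ang 0.1 ztop 0.023
blob 208 c [495.7 -35.5] size [161.7   8.8] ang 89.7 ztop 0.026
blob 2931 c [304.9 -59.4] size [113.1 225.8] ang 6.2 ztop 0.106
blob 691 c [289.9 142.8] size [59.6 51.1] ang 7.9 ztop 0.052
back
blob 33235 c [797.3  35.7] size [107.7 872.6] ang 0.8 ztop 0.287
blob 465 c [ 772.1 -392.9] size [52.  13.8] ang 0.3 ztop 0.141
pancol 6723 c [591.5 261.8] size [200.8 188.5] ang 88.0 ztop 0.011
```

```bash
cat >> h.py <<'E'
from scipy.spatial.transform import Rotation as Ro
BC=np.array([583.1,14.2]); BY=np.radians(-3.1)
def b2w(u,v):
    c,s=np.cos(BY),np.sin(BY); return BC+[c*u-s*v, s*u+c*v]
def plan(*targets):
    """targets: (x,y,z mm, yaw deg) tool straight down; prints shifts from the present pose"""
    s=arm.get_state(); R=Ro.from_euler("xyz",s["ee_rot"])
    for x,y,z,yaw in targets:
        d=R.inv().apply(np.array([x,y,z])-s["eef_pos"]*1000)
        w=(R.inv()*Ro.from_euler("xyz",[180,0,yaw],degrees=True)).as_rotvec()
        print((x,y,z,yaw),"->",d.round(1),w.round(3),"dist",np.linalg.norm(d).round(),"deg",np.degrees(np.linalg.norm(w)).round(1))
E
python3 - <<'E'
from h import *
plan((480,-300,280,-165.6),(540,0,280,-140),(460,200,280,-116.5))
E
```

```text
(480, -300, 280, -165.6) -> [-390.2  264.8  -85. ] [-0.  0.  0.] dist 479.0 deg 0.0
(540, 0, 280, -140) -> [-523.   540.4  -85. ] [-0.     0.    -0.446] dist 757.0 deg 25.6
(460, 200, 280, -116.5) -> [-495.4  754.1  -85.1] [-0.    -0.    -0.856] dist 906.0 deg 49.1
```

```bash
python3 -m jog '[[[-390,265,-85,0,0,0,87],[-390,265,-85,0,0,0,87],[-390,265,-85,0,0,0,87],[-390,265,-85,0,0,0,87],[-390,265,-85,0,0,0,87],[-390,265,-85,0,0,0,87],[-390,265,-85,0,0,0,87],[-390,265,-85,0,0,0,87],[-523,540,-85,0,0,-0.446,87],[-523,540,-85,0,0,-0.446,87],[-523,540,-85,0,0,-0.446,87],[-523,540,-85,0,0,-0.446,87],[-523,540,-85,0,0,-0.446,87],[-495,754,-85,0,0,-0.856,87],[-495,754,-85,0,0,-0.856,87],[-495,754,-85,0,0,-0.856,87],[-495,754,-85,0,0,-0.856,87],[-495,754,-85,0,0,-0.856,87]]]'
python3 - <<'E'
from h import *
im,X=cloud("wrist"); np.save("w1.npy",X); cv2.imwrite("pics/w1.png",im)
sc=(X[...,0]<.48)
print("top");blobs(X,.1,.14,(.25,.48),(.2,.45),10)
print("foot");blobs(X,.012,.045,(.25,.48),(.2,.45))
print("pieces");blobs(X,.028,.04,(.48,.72),(-.14,.2),20)
print("board");blobs(X,.016,.04,(.48,.72),(-.14,.2),300)
print("xy range",np.nanmin(X,(0,1)),np.nanmax(X,(0,1)))
im,X=cloud("scene"); np.save("s2.npy",X)
print(arm.get_state()["eef_pos"],arm.get_state()["ee_rot"])
plan((363.5,301,200,-116.5),(363.5,301,70,-116.5))
E
```

```text
t: 3.05
eef_pos: [0.4589, 0.2016, 0.2802]
ee_rot: [-3.142, 0.001, -2.031]
force: [0.4, -0.2, 0.4]
width: 0.0873
gripper_force: 0.0
top
blob 671 c [365.4 299.8] size [22.4 29.3] ang 61.5 ztop 0.121
foot
blob 641 c [364.5 298.1] size [22.4 79.5] ang 63.7 ztop 0.04
pieces
blob 161 c [548.1 -65.9] size [ 7.5 37.7] ang 62.6 ztop 0.033
blob 297 c [610.9 -15.1] size [68.2 34.2] ang 57.0 ztop 0.039
blob 1620 c [541.9  55.4] size [41.9 60.1] ang 47.5 ztop 0.033
blob 1430 c [632.6 103.3] size [55.8 46.3] ang 72.0 ztop 0.033
board
blob 23594 c [583.7  16.4] size [274.3 170.4] ang 86.9 ztop 0.032
xy range [-0.56071736 -0.14012911 -0.7744265 ] [0.84336091 0.69388154 0.42894139]
[0.45957533 0.19996172 0.2800983 ] [-3.14145129e+00  1.25711385e-04 -2.03275495e+00]
(363.5, 301, 200, -116.5) -> [-47.6 131.   80.1] [-0.     0.     0.001] dist 161.0 deg 0.0
(363.5, 301, 70, -116.5) -> [-47.6 131.1 210.1] [-0.     0.     0.001] dist 252.0 deg 0.0
```

View pics/w1.png

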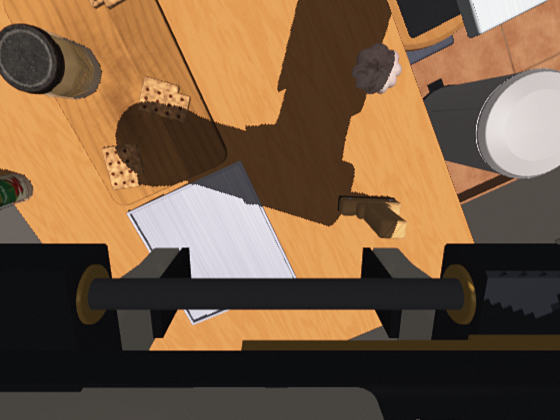

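```bash
python3 -m jog '[[[-46.7,129.5,80,0,0,0,87],[-46.7,129.5,80,0,0,0,87],[-46.7,129.5,80,0,0,0,87],[-46.7,129.5,80,0,0,0,87],[-46.7,129.5,140,0,0,0,87],[-46.7,129.5,175,0,0,0,87],[-46.7,129.5,206,0,0,0,87],[-46.7,129.5,206,0,0,0,87],[-46.7,129.5,206,0,0,0,20],[-46.7,129.5,206,0,0,0,20],[-46.7,129.5,206,0,0,0,20],[-46.7,129.5,206,0,0,0,20],[-46.7,129.5,206,0,0,0,20]]]' 40
```

```text
t: 4.78
eef_pos: [0.3646, 0.2996, 0.0741]
ee_rot: [3.142, 0.0, -2.034]
force: [0.1, 0.8, -0.4]
width: 0.0426
gripper_force: 0.0
```

```bash
python3 -m jog '[[[0,0,0,0,0,0,20],[0,0,0,0,0,0,20],[0,0,0,0,0,0,20],[0,0,0,0,0,0,20],[0,0,0,0,0,0,20],[0,0,-20,0,0,0,20],[0,0,-60,0,0,0,20],[0,0,-110,0,0,0,20],[0,0,-110,0,0,0,20],[0,0,-110,0,0,0,20]]]' 40
python3 - <<'E'
from h import *
im,X=cloud("scene")
print("scr");blobs(X,.12,.165,(.25,.48),(.2,.45),10)
p0=b2w(-46,-133); p1=b2w(-46,170);print(p0,p1)
plan((*p0,230,-93.1),(*p0,110,-93.1))
E
```

```text
t: 6.02
eef_pos: [0.3642, 0.299, 0.1832]
ee_rot: [3.141, -0.001, -2.034]
force: [0.2, -0.5, -2.7]
width: 0.0298
gripper_force: 39.7
scr
blob 527 c [362.6 301.2] size [22.4 77.8] ang 63.9 ztop 0.162
[ 529.97483104 -116.11775176] [546.36071137 186.43885935]
(np.float64(529.9748310380191), np.float64(-116.11775175608649), 230, -93.1) -> [ 297.  -333.8  -46.9] [ 0.001 -0.002 -0.409] dist 449.0 deg 23.4
(np.float64(529.9748310380191), np.float64(-116.11775175608649), 110, -93.1) -> [ 296.7 -333.9   73.1] [ 0.001 -0.002 -0.409] dist 453.0 deg 23.4
```

```bash
python3 -m jog '[[[297,-334,-47,0,0,-0.409,20],[297,-334,-47,0,0,-0.409,20],[297,-334,-47,0,0,-0.409,20],[297,-334,-47,0,0,-0.409,20],[297,-334,-47,0,0,-0.409,20],[297,-334,-47,0,0,-0.409,20],[297,-334,-47,0,0,-0.409,20],[297,-334,-47,0,0,-0.409,20],[297,-334,-47,0,0,-0.409,20],[297,-334,-10,0,0,-0.409,20],[297,-334,30,0,0,-0.409,20],[297,-334,53,0,0,-0.409,20],[297,-334,53,0,0,-0.409,20]]]'
python3 - <<'E'
from h import *
im,X=cloud("scene"); cv2.imwrite("pics/s3.png",cv2.resize(im[90:290,130:430],None,fx=2,fy=2))
im,X2=cloud("side"); 
for x in(X,X2):
  print("pieces");blobs(x,.027,.04,(.48,.72),(-.11,.2),20)
  print("foot");blobs(x,.045,.09,(.45,.6),(-.16,-.08),20)
p0=b2w(-46,-133); plan((*p0,100,-93.1),(*p0,98,-93.1)); print(arm.get_state()["eef_pos"])
E
```

```text
t: 7.7
eef_pos: [0.5286, -0.1148, 0.1283]
ee_rot: [3.136, -0.001, -1.624]
force: [0.3, 0.8, -1.5]
width: 0.0293
gripper_force: 40.0
pieces
blob 280 c [534.3 -78.4] size [40.3 59.6] ang 89.4 ztop 0.035
blob 119 c [610.9  -9.3] size [64.5 28.7] ang 45.0 ztop 0.039
blob 362 c [632.4 103.9] size [55.9 48.2] ang 70.5 ztop 0.035
blob 354 c [541.3  55.3] size [42.  62.8] ang 47.6 ztop 0.035
foot
blob 390 c [ 527.  -112.2] size [24.5 81.7] ang 87.3 ztop 0.089
pieces
blob 222 c [632.1 100.7] size [61.4 46.5] ang 70.4 ztop 0.035
blob 246 c [539.8  52.3] size [44.6 60.4] ang 45.2 ztop 0.035
blob 142 c [523.1 -81.7] size [41.1 33.5] ang 1.9 ztop 0.036
foot
blob 22 c [ 547.3 -129.1] size [27.7  4.6] ang 6.2 ztop 0.086
blob 110 c [ 505.4 -116.4] size [39.5 23. ] ang 0.9 ztop 0.089
(np.float64(529.9748310380191), np.float64(-116.11775175608649), 100, -93.1) -> [ 1.2  0.9 31.2] [ 0.    -0.     0.001] dist 31.0 deg 0.1
(np.float64(529.9748310380191), np.float64(-116.11775175608649), 98, -93.1) -> [ 1.2  0.9 33.2] [ 0.    -0.     0.001] dist 33.0 deg 0.1
[ 0.53094897 -0.11499161  0.13120823]
```

View pics/s3.png

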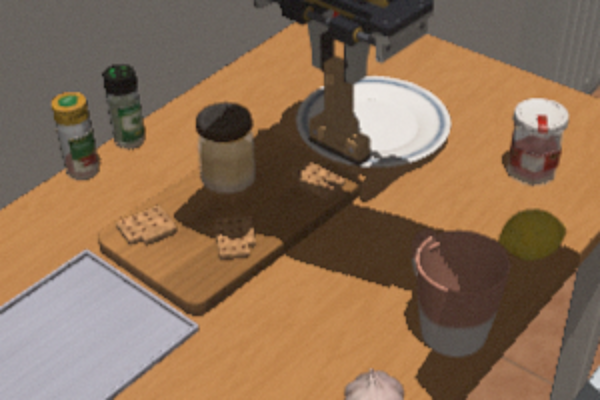

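```bash
python3 -m jog '[[[6,1,0,0,0,0,20],[6,1,15,0,0,0,20],[6,1,28,0,0,0,20],[6,1,33,0,0,0,20],[6,1,33,0,0,0,20]]]'
python3 - <<'E'
from h import *
im,X=cloud("scene");im2,X2=cloud("side"); cv2.imwrite("pics/s4.png",np.vstack([cv2.resize(im[120:230,240:380],None,fx=3,fy=3),cv2.resize(im2[150:260,290:430],None,fx=3,fy=3)])[:600])
s=arm.get_state();print(s["eef_pos"],s["force"])
E
```

```text
t: 8.43
eef_pos: [0.5293, -0.1214, 0.0974]
ee_rot: [3.141, -0.0, -1.625]
force: [0.2, 0.4, -1.9]
width: 0.0298
gripper_force: 40.0
[ 0.52976064 -0.12137978  0.0980657 ] [-0.6945764  -0.42581189 -1.60662394]
```

View pics/s4.png

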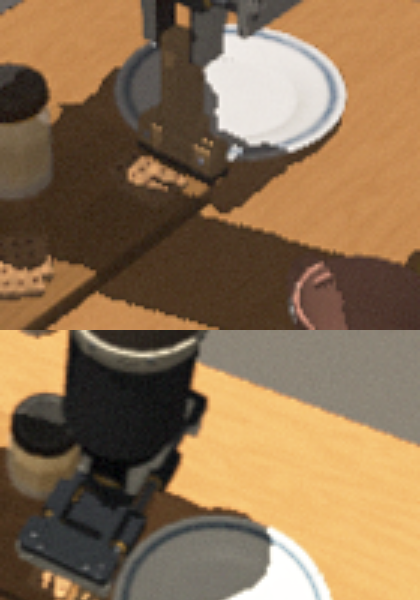

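The scraper's foot sits on the board end just behind the first piece, clear of it and of the plate. Now the sweep.

```bash
python3 -m jog '[[[-10,0,0,0,0,0,20],[-25,0,0,0,0,0,20],[-40,0,0,0,0,0,20],[-55,0,0,0,0,0,20],[-70,0,0,0,0,0,20],[-85,0,0,0,0,0,20],[-100,0,0,0,0,0,20],[-115,0,0,0,0,0,20],[-130,0,0,0,0,0,20],[-145,0,0,0,0,0,20],[-145,0,0,0,0,0,20]]]'
python3 - <<'E'
from h import *
im,X=cloud("scene");cv2.imwrite("pics/s5.png",cv2.resize(im[120:290,130:330],None,fx=3,fy=3))
im2,X2=cloud("side")
for x in(X,X2):
  print("pieces");blobs(x,.027,.04,(.48,.72),(-.11,.2),20)
  print("jar");blobs(x,.075,.12,(.58,.75),(-.14,.2))
E
```

```text
t: 9.9
eef_pos: [0.5376, 0.0246, 0.098]
ee_rot: [-3.141, 0.0, -1.624]
force: [-0.3, 0.0, -2.1]
width: 0.0296
gripper_force: 40.0
pieces
blob 72 c [617.1   2.9] size [50.2 13.4] ang 17.7 ztop 0.04
blob 365 c [632.8 103.5] size [56.  50.6] ang 71.5 ztop 0.035
blob 847 c [529.2  78.5] size [ 82.2 114.3] ang 8.1 ztop 0.037
jar
blob 353 c [631.   -8.9] size [35.  65.7] ang 60.1 ztop 0.111
pieces
blob 29 c [640.7 120.5] size [12.8 33.8] ang 79.9 ztop 0.035
blob 54 c [606.4 -34.9] size [32.5 65.4] ang 21.1 ztop 0.038
blob 128 c [517.5 105.3] size [45.9 33.7] ang 84.1 ztop 0.036
blob 45 c [534.3  15.7] size [17.9 81.8] ang 78.3 ztop 0.04
blob 67 c [521.9  56.9] size [35.  19.7] ang 81.1 ztop 0.036
jar
blob 529 c [622.7 -28.3] size [65.1 64.7] ang 37.9 ztop 0.111
```

View pics/s5.png

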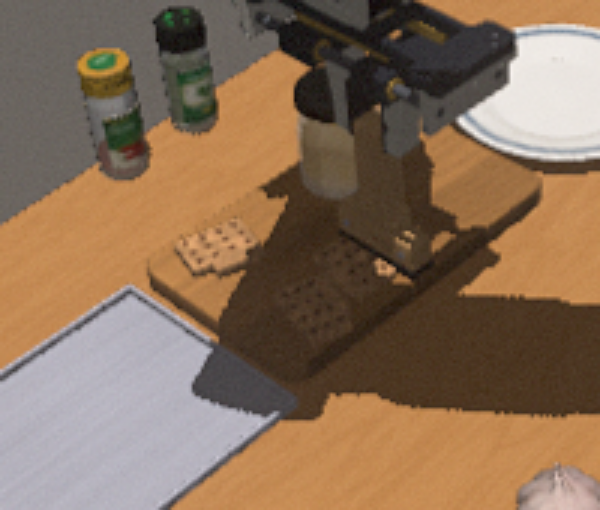

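```bash
python3 - <<'E'
from h import *
def tb(P):
    c,s=np.cos(BY),np.sin(BY); d=P[:,:2]*1000-BC; return np.c_[d[:,0]*c+d[:,1]*s,-d[:,0]*s+d[:,1]*c]
out=[]
for n in("scene","side"):
    im,X=cloud(n); f=(X[...,2]>.0275)&(X[...,2]<.036)&(X[...,1]>.025)&(X[...,1]<.2)&(X[...,0]<.6)&(X[...,0]>.45)
    q=tb(X[f]); out.append(q); print(n,len(q))
M=np.zeros((26,60),int)  # v from 0..150 step 4 across? rows u, cols v
q=np.vstack(out)
i=((q[:,0]+110)//4).astype(int); j=(q[:,1]//2.5).astype(int); k=(i>=0)&(i<26)&(j>=0)&(j<60)
M[i[k],j[k]]=1
print("rows u=-110 step 4; cols v=0 step 2.5")
for r,row in enumerate(M): print(-110+4*r, "".join(".#"[x] for x in row))
E
```

```text
scene 788
side 194
rows u=-110 step 4; cols v=0 step 2.5
-110 ............................................................
-106 ............................................................
-102 ............................................................
-98 ............................................................
-94 ................................#...........................
-90 ...#####.......................#.###.#......................
-86 ..#.###...............#.........############................
-82 ......##.......................#.########.####..............
-78 ......##.....#............#.###################.............
-74 ......#..###############..#########.##########..............
-70 .....###.################.#############.######..#...........
-66 ......#.#################.##########.#######................
-62 ......##.#######.########.###################..#............
-58 ......##############################.########...............
-54 ......###.##.##.########..#################.................
-50 .......#.############.##.##.#####.###.#####.................
-46 .....##..########.################.########.................
-42 ......##.##.#######.##########.#####.######.................
-38 .....###.#####.######.##################.#..................
-34 ......#####.#.##########...##.####.#.#####..................
-30 ......##.###.########..........##.#######...................
-26 ......##..####.#.##.#..................##...................
-22 ......##.#############......................................
-18 ......#..###.####.#.#.......................................
-14 ......##....................................................
-10 ......#.....................................................
```

```bash
python3 -m jog '[[[-10,0,0,0,0,0,20],[-22,-2,0,0,0,0,20],[-35,-5,0,0,0,0,20],[-48,-8,0,0,0,0,20],[-61,-11,0,0,0,0,20],[-74,-12,0,0,0,0,20],[-87,-12,0,0,0,0,20],[-100,-12,0,0,0,0,20],[-113,-12,0,0,0,0,20],[-126,-12,0,0,0,0,20],[-139,-12,0,0,0,0,20],[-152,-12,0,0,0,0,20],[-162,-12,0,0,0,0,20],[-162,-12,0,0,0,0,20]]]'
python3 - <<'E'
from h import *
im,X=cloud("scene");cv2.imwrite("pics/s6.png",cv2.resize(im[150:330,90:290],None,fx=3,fy=3))
im,X2=cloud("side")
for x in(X,X2):
  blobs(x,.009,.05,(.45,.72),(.15,.4),20)
  blobs(x,.027,.05,(.45,.72),(.0,.4),20)
E
```

```text
t: 11.85
eef_pos: [0.5581, 0.1853, 0.0979]
ee_rot: [-3.142, 0.0, -1.624]
force: [-0.7, 0.3, -2.1]
width: 0.0299
gripper_force: 40.0
blob 866 c [589.  254.9] size [215.3 183.6] ang 87.8 ztop 0.046
blob 839 c [552.7 235.1] size [ 66.8 100.2] ang 15.0 ztop 0.015
blob 50 c [610.6   4. ] size [19.2  5.6] ang 26.2 ztop 0.049
blob 90 c [612.2  99.7] size [39.6 17.8] ang 84.7 ztop 0.035
blob 224 c [554.5 195. ] size [80.2 22.1] ang 9.7 ztop 0.049
blob 147 c [555.6 198.3] size [57.9 80.8] ang 87.8 ztop 0.048
blob 141 c [539.5 252.4] size [41.6 53.6] ang 89.2 ztop 0.016
blob 20 c [542.4 156.4] size [45.5 12.3] ang 0.1 ztop 0.023
blob 231 c [630.3  99.9] size [57. 48.] ang 72.9 ztop 0.035
blob 97 c [553.2 172.1] size [21.3 80.7] ang 72.9 ztop 0.049
```

View pics/s6.png

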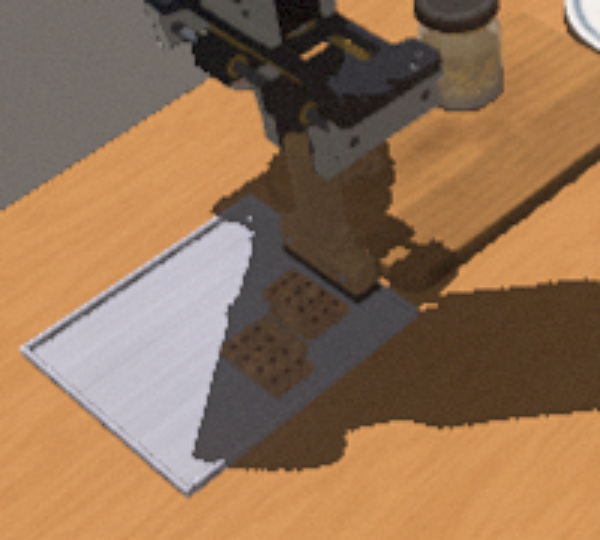

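Both pieces lie flat in the pan (s6: about (305,300) and (265,355)). Now for the third.

```bash
python3 - <<'E'
from h import *
p=b2w(42,24); s=arm.get_state()["eef_pos"]*1000
plan((*s[:2],165,-93.1),(*p,165,-93.1),(*p,98,-93.1))
E
```

```text
(np.float64(557.9587864060719), np.float64(184.504086178774), 165, -93.1) -> [  0.    0.  -67.1] [ 0. -0.  0.] dist 67.0 deg 0.0
(np.float64(626.3364316653356), np.float64(35.89356994246852), 165, -93.1) -> [144.7 -76.3 -67.1] [ 0. -0.  0.] dist 177.0 deg 0.0
(np.float64(626.3364316653356), np.float64(35.89356994246852), 98, -93.1) -> [ 1.447e+02 -7.630e+01 -1.000e-01] [ 0. -0.  0.] dist 164.0 deg 0.0
```

```bash
python3 -m jog '[[[0,0,-40,0,0,0,20],[0,0,-67,0,0,0,20],[0,0,-67,0,0,0,20],[50,-26,-67,0,0,0,20],[100,-52,-67,0,0,0,20],[135,-72,-67,0,0,0,20],[145,-76,-67,0,0,0,20],[145,-76,-67,0,0,0,20],[145,-76,-50,0,0,0,20],[145,-76,-50,0,0,0,20]]]'
python3 - <<'E'
from h import *
im,X=cloud("scene");cv2.imwrite("pics/s7.png",cv2.resize(im[120:290,130:330],None,fx=3,fy=3))
im,X2=cloud("side")
for x in(X,X2):
  print("pieces");blobs(x,.027,.04,(.48,.72),(.0,.2),20)
  print("scr");blobs(x,.06,.1,(.5,.75),(.012,.2),20)
  print("jar");blobs(x,.095,.115,(.58,.75),(-.14,.012),20)
E
```

```text
t: 13.2
eef_pos: [0.6243, 0.0364, 0.1457]
ee_rot: [3.138, -0.001, -1.624]
force: [0.5, -0.1, -1.7]
width: 0.0293
gripper_force: 40.0
pieces
blob 28 c [611.9   5.6] size [22.6  5.1] ang 22.3 ztop 0.038
blob 360 c [630.9 104.1] size [56.3 50.7] ang 70.5 ztop 0.035
scr
blob 256 c [620.4  48.1] size [81.3 21.6] ang 10.6 ztop 0.099
jar
blob 461 c [623.8 -23.4] size [62.7 63.9] ang 78.3 ztop 0.112
pieces
blob 221 c [631.4  99.7] size [59.5 48.9] ang 72.3 ztop 0.035
scr
blob 99 c [620.1  26.9] size [21.7 81.7] ang 73.7 ztop 0.099
jar
blob 416 c [623.5 -28.1] size [63.9 62.4] ang 24.2 ztop 0.111
```

View pics/s7.png

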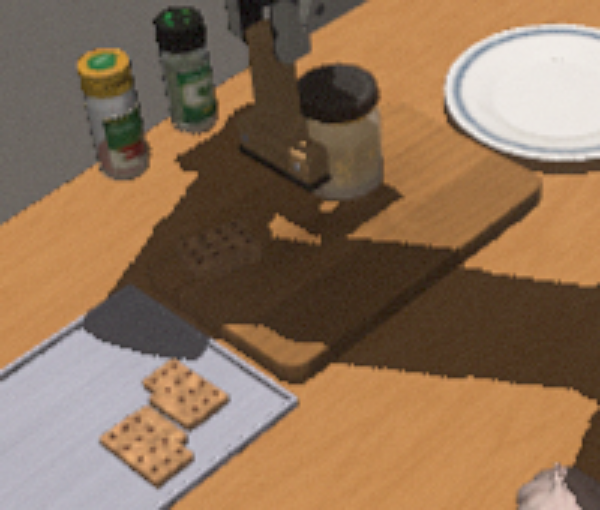

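```bash
python3 -m jog '[[[0,0,25,0,0,0,20],[0,0,45,0,0,0,20],[0,0,50,0,0,0,20],[0,0,50,0,0,0,20],[-10,0,50,0,0,0,20],[-23,0,50,0,0,0,20],[-36,1,50,0,0,0,20],[-49,2,50,0,0,0,20],[-62,4,50,0,0,0,20],[-75,6,50,0,0,0,20],[-88,8,50,0,0,0,20],[-101,8,50,0,0,0,20],[-114,8,50,0,0,0,20],[-127,8,50,0,0,0,20],[-140,8,50,0,0,0,20],[-148,8,50,0,0,0,20],[-148,8,50,0,0,0,20],[-148,8,50,0,0,0,20]]]'
python3 - <<'E'
from h import *
im,X=cloud("scene");cv2.imwrite("pics/s8.png",cv2.resize(im[150:330,90:290],None,fx=3,fy=3))
im,X2=cloud("side")
for x in(X,X2):
  blobs(x,.0085,.018,(.45,.72),(.17,.4),20)
  print("jar");blobs(x,.095,.115,(.58,.75),(-.14,.012),20)
E
```

```text
t: 15.55
eef_pos: [0.6261, 0.1836, 0.0979]
ee_rot: [3.141, -0.0, -1.625]
force: [-0.4, 0.4, -1.9]
width: 0.0294
gripper_force: 40.0
blob 488 c [589.2 265.5] size [194.6 183.4] ang 87.9 ztop 0.013
blob 165 c [621.7 199.6] size [47.4 28.3] ang 2.8 ztop 0.017
blob 856 c [552.5 235. ] size [ 65.8 101.7] ang 16.6 ztop 0.015
jar
blob 476 c [623.  -23.7] size [64.8 62.8] ang 84.7 ztop 0.112
blob 30 c [621.9 173.3] size [ 6.9 46.1] ang 88.6 ztop 0.016
blob 335 c [552.8 231.5] size [ 63.7 103.7] ang 21.3 ztop 0.015
jar
blob 420 c [624.1 -27.6] size [68.  63.5] ang 12.1 ztop 0.112
```

View pics/s8.png

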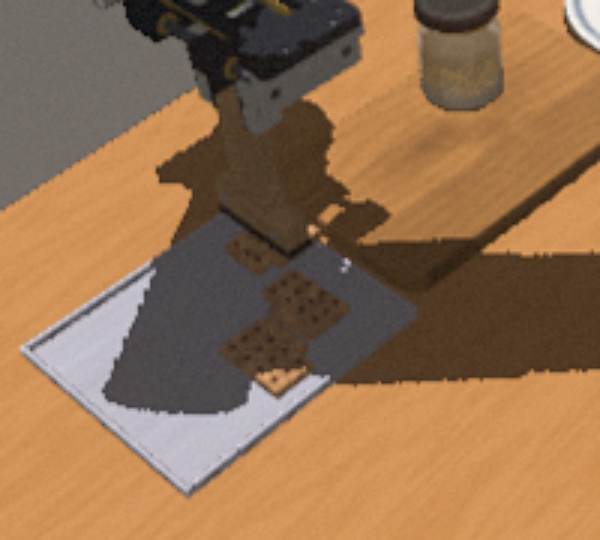

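```bash
python3 -m jog '[[[0,0,-40,0,0,0,20],[0,0,-67,0,0,0,20],[50,0,-67,0,0,0,20],[50,0,-67,0,0,0,20],[50,0,-67,0,0,0,20]]]'
python3 - <<'E'
from h import *
im,X=cloud("scene");cv2.imwrite("pics/s9.png",cv2.resize(im[150:330,90:290],None,fx=3,fy=3))
for n in("scene","side"):
  im,x=cloud(n); print(n)
  blobs(x,.0085,.02,(.45,.72),(.158,.4),20)
  blobs(x,.027,.05,(.45,.72),(.0,.4),20)
plan((366,299.5,200,-116.5),(366,299.5,80,-116.5),(366,299.5,75,-116.5))
E
```

```text
t: 16.27
eef_pos: [0.6235, 0.1334, 0.1651]
ee_rot: [-3.141, 0.0, -1.626]
force: [-0.6, -0.4, -2.5]
width: 0.0297
gripper_force: 40.0
scene
blob 988 c [589.2 260.6] size [203.5 183.2] ang 87.9 ztop 0.019
blob 850 c [552.  235.2] size [ 66.6 101.8] ang 15.9 ztop 0.015
blob 88 c [623.8   5.4] size [40.9  8.2] ang 4.0 ztop 0.049
side
blob 161 c [619.9 182.2] size [54.7 46.5] ang 80.5 ztop 0.019
blob 363 c [553.  231.1] size [ 65.4 101.2] ang 19.1 ztop 0.016
(366, 299.5, 200, -116.5) -> [-151.1  266.   -35.2] [ 0.    -0.     0.409] dist 308.0 deg 23.4
(366, 299.5, 80, -116.5) -> [-151.1  266.    84.8] [ 0.    -0.     0.409] dist 317.0 deg 23.4
(366, 299.5, 75, -116.5) -> [-151.1  266.    89.8] [ 0.    -0.     0.409] dist 319.0 deg 23.4
```

View pics/s9.png

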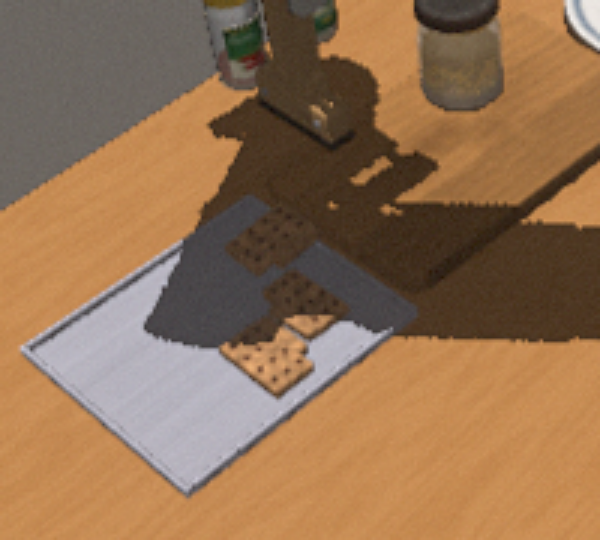

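```bash
python3 - <<'E'
from h import *
for n in("scene","side"):
  im,X=cloud(n); f=(abs(X[...,0]-.622)<.018)&(X[...,1]>.135)&(X[...,1]<.225); P=X[f]
  for a in np.arange(.138,.222,.003):
    k=abs(P[:,1]-a)<.0015
    if k.sum(): print(n,round(a,3),k.sum(),(1000*np.percentile(P[k,2],[10,50,90])).round(1))
E
```

```text
scene 0.138 96 [ 25.1 213.5 337.6]
scene 0.141 106 [ 24.1 213.  339.8]
scene 0.144 320 [111.8 178.9 310.6]
scene 0.147 269 [ 97.8 147.2 314.2]
scene 0.15 53 [ 13.3  24.3 350.9]
scene 0.153 54 [ 14.9 316.5 345.4]
scene 0.156 209 [293. 327. 346.]
scene 0.159 155 [ 21.2 307.  360.8]
scene 0.162 65 [ 20.3 307.1 381.5]
scene 0.165 107 [ 19.1 363.  379. ]
scene 0.168 59 [ 18.2 366.3 373.7]
scene 0.171 105 [ 19.  364.  371.6]
scene 0.174 123 [ 18.9 403.8 480.8]
scene 0.177 378 [396.1 440.5 487.7]
scene 0.18 535 [400.7 448.1 487.9]
scene 0.183 19 [ 14.9  17.6 455.4]
scene 0.186 19 [13.7 16.4 17.9]
scene 0.189 15 [14.4 15.7 16.9]
scene 0.192 19 [14.1 16.1 17.4]
scene 0.195 21 [ 6.3 15.1 17.5]
scene 0.198 24 [ 5.7 13.6 16.9]
scene 0.201 22 [ 3.4 13.3 15.7]
scene 0.204 20 [ 7.7 12.9 14.9]
scene 0.207 21 [ 3.7 13.  14.4]
scene 0.21 41 [ 3.6  9.6 13.7]
scene 0.213 17 [2.1 4.7 8.6]
scene 0.216 17 [2.6 4.8 6.2]
scene 0.219 16 [3.3 4.1 5.3]
side 0.138 38 [ 19.2 160.2 638. ]
side 0.141 37 [ 21.3 296.4 637.7]
side 0.144 25 [ 19.2 304.9 637.7]
side 0.147 26 [ 19.4 309.1 637.1]
side 0.15 25 [ 19.9 308.6 637.2]
side 0.153 20 [ 11.4 304.3 638.8]
side 0.156 15 [ 12.2  18.6 324.6]
side 0.159 11 [3.000e-01 1.950e+01 6.364e+02]
side 0.162 11 [ 14.3  18.2 634.6]
side 0.165 7 [ 14.6  18.1 633.8]
side 0.168 8 [ 15.3  18.3 388.9]
side 0.171 7 [ 14.1  15.7 425.2]
side 0.174 8 [11.5 14.3 16.6]
side 0.177 7 [ 12.   13.6 257.6]
side 0.18 12 [ 13.   16.3 618.9]
side 0.183 12 [  8.5  15.3 558. ]
side 0.186 17 [  9.5  15.6 617.5]
side 0.189 12 [ 10.1  13.8 617.5]
side 0.192 14 [ 10.9  15.9 617.2]
side 0.195 14 [  9.9  14.5 615.5]
side 0.198 16 [  8.8  14.3 613.7]
side 0.201 11 [  2.3   9.5 615.7]
side 0.204 14 [  6.6  10.3 614.2]
side 0.207 10 [  8.7  10.3 611.6]
side 0.21 7 [  1.7   2.9 609.9]
side 0.213 10 [-1.7  1.6  5.6]
side 0.216 7 [-1.4  1.8  3.5]
side 0.219 12 [-1.9  1.8  5.2]
```

Piece 3 leans on the rim (s9: about (270,240)), its rear edge within about 5 mm of the board. I'll press lightly with the scraper's underside and drag it further in.

```bash
python3 -m jog '[[[-39,0,0,0,0,0,20],[-39,0,0,0,0,0,20],[-39,0,40,0,0,0,20],[-39,0,60,0,0,0,20],[-39,0,68,0,0,0,20],[-39,0,68,0,0,0,20]]]'
python3 -m jog '[[[0,0,1,0,0,0,20],[0,0,1,0,0,0,20]]]'
python3 -m jog '[[[0,0,1,0,0,0,20],[0,0,1,0,0,0,20]]]'
python3 -m jog '[[[0,0,1,0,0,0,20],[0,0,1,0,0,0,20]]]'
```

```text
t: 17.27
eef_pos: [0.6256, 0.1728, 0.0969]
ee_rot: [3.141, -0.0, -1.625]
force: [-0.0, -0.2, -1.8]
width: 0.0296
gripper_force: 40.0
t: 17.52
eef_pos: [0.626, 0.1731, 0.0969]
ee_rot: [-3.14, 0.001, -1.625]
force: [-0.1, -1.2, -1.7]
width: 0.0295
gripper_force: 40.0
t: 17.77
eef_pos: [0.6256, 0.1729, 0.0951]
ee_rot: [-3.141, 0.0, -1.625]
force: [-1.1, -0.7, -1.9]
width: 0.0293
gripper_force: 40.0
t: 18.02
eef_pos: [0.6255, 0.1728, 0.0938]
ee_rot: [3.141, -0.0, -1.625]
force: [-0.3, -0.1, -1.6]
width: 0.0296
gripper_force: 40.0
```

Bottom is near z 20 with no contact yet, so I keep going.

```bash
python3 -m jog '[[[0,0,1,0,0,0,20],[0,0,1,0,0,0,20]]]' | grep -E "pos|force"
python3 -m jog '[[[0,0,1,0,0,0,20],[0,0,1,0,0,0,20]]]'| grep -E "pos|force"
python3 -m jog '[[[0,0,1,0,0,0,20],[0,0,1,0,0,0,20]]]'| grep -E "pos|force"
```

```text
eef_pos: [0.6255, 0.1728, 0.0928]
force: [-0.5, -0.2, -2.3]
gripper_force: 40.0
eef_pos: [0.6255, 0.1728, 0.0918]
force: [0.3, 0.2, -1.2]
gripper_force: 40.0
eef_pos: [0.6256, 0.1729, 0.091]
force: [0.0, -0.5, -2.1]
gripper_force: 40.0
```

```bash
python3 -m jog '[[[0,0,1,0,0,0,20],[0,0,1,0,0,0,20]]]' | grep -E "pos|force"
python3 -m jog '[[[0,0,1,0,0,0,20],[0,0,1,0,0,0,20]]]'| grep -E "pos|force"
```

```text
eef_pos: [0.6258, 0.173, 0.0906]
force: [-1.6, 0.4, 4.2]
gripper_force: 40.0
eef_pos: [0.6261, 0.1731, 0.0905]
force: [-4.3, -0.2, 8.2]
gripper_force: 40.1
```

Contact, about 10 N. Now drag 28 mm into the pan and lift.

```bash
python3 -m jog '[[[-4,0,0,0,0,0,20],[-10,0,0,0,0,0,20],[-16,0,0,0,0,0,20],[-22,0,0,0,0,0,20],[-28,0,0,0,0,0,20],[-28,0,0,0,0,0,20]]]'| grep -E "pos|force"
python3 -m jog '[[[0,0,-30,0,0,0,20],[0,0,-75,0,0,0,20],[50,0,-75,0,0,0,20],[50,0,-75,0,0,0,20]]]'| grep -E "t:|pos|force"
python3 - <<'E'
from h import *
im,X=cloud("scene");cv2.imwrite("pics/s10.png",cv2.resize(im[150:330,90:290],None,fx=3,fy=3))
for n in("scene","side"):
  im,x=cloud(n); print(n)
  blobs(x,.0085,.02,(.45,.72),(.158,.4),20)
m=(im.max(2)<0)
plan((366,299.5,200,-116.5),(366,299.5,80,-116.5),(366,299.5,75,-116.5))
E
```

```text
eef_pos: [0.6268, 0.2014, 0.0884]
force: [0.0, -0.2, -2.2]
gripper_force: 40.0
t: 20.52
eef_pos: [0.6239, 0.1485, 0.1646]
ee_rot: [-3.141, 0.0, -1.627]
force: [0.1, 0.0, -2.7]
gripper_force: 40.0
scene
blob 984 c [589.1 260.6] size [203.3 183.2] ang 88.0 ztop 0.019
blob 853 c [552.7 235. ] size [ 65.9 101.2] ang 15.8 ztop 0.015
side
blob 149 c [618.6 182.1] size [52.1 60. ] ang 84.7 ztop 0.018
blob 334 c [551.9 228.8] size [62.7 99.8] ang 21.0 ztop 0.016
(366, 299.5, 200, -116.5) -> [-134.4  266.   -36.2] [ 0.    -0.     0.408] dist 300.0 deg 23.4
(366, 299.5, 80, -116.5) -> [-134.4  266.    83.8] [ 0.    -0.     0.408] dist 310.0 deg 23.4
(366, 299.5, 75, -116.5) -> [-134.4  266.    88.8] [ 0.    -0.     0.408] dist 311.0 deg 23.4
```

View pics/s10.png

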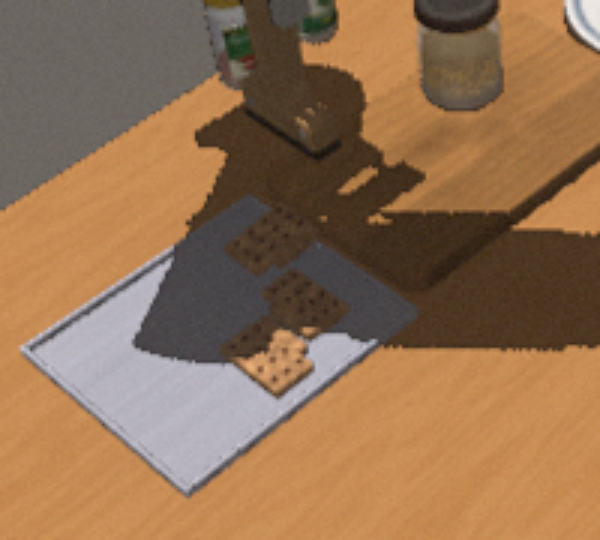

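The first drag lost contact as the piece slopes down. I'll repeat it further forward, pressing harder and following the slope.

```bash
python3 -m jog '[[[-31,0,0,0,0,0,20],[-31,0,0,0,0,0,20],[-31,0,40,0,0,0,20],[-31,0,65,0,0,0,20],[-31,0,72,0,0,0,20],[-31,0,73,0,0,0,20],[-31,0,74,0,0,0,20],[-31,0,75,0,0,0,20],[-31,0,75,0,0,0,20]]]' | grep -E "pos|force"
python3 -m jog '[[[0,0,1,0,0,0,20],[0,0,1,0,0,0,20]]]'| grep -E "pos|force"
python3 -m jog '[[[0,0,1,0,0,0,20],[0,0,1,0,0,0,20]]]'| grep -E "pos|force"
```

```text
eef_pos: [0.6266, 0.1821, 0.0897]
force: [0.4, -0.5, -1.1]
gripper_force: 40.0
eef_pos: [0.6268, 0.1822, 0.0895]
force: [-1.4, -0.6, 6.6]
gripper_force: 40.0
eef_pos: [0.627, 0.1824, 0.0894]
force: [-4.1, 0.4, 11.4]
gripper_force: 40.1
```

```bash
python3 -m jog '[[[0,0,2,0,0,0,20],[-2,0,2.5,0,0,0,20],[-4,0,3,0,0,0,20]]]'| grep -E "pos|force"
python3 -m jog '[[[-4,0,1,0,0,0,20],[-8,0,1.6,0,0,0,20]]]'| grep -E "pos|force"
python3 -m jog '[[[-4,0,0.7,0,0,0,20],[-8,0,1.4,0,0,0,20]]]'| grep -E "pos|force"
```

```text
eef_pos: [0.6284, 0.1866, 0.0885]
force: [-4.4, 0.2, 22.6]
gripper_force: 40.2
eef_pos: [0.629, 0.1949, 0.0868]
force: [-4.6, 1.1, 19.4]
gripper_force: 40.1
eef_pos: [0.6294, 0.2025, 0.0857]
force: [-5.9, -1.9, 21.6]
gripper_force: 40.2
```

```bash
python3 -m jog '[[[-4,0,0.7,0,0,0,20],[-8,0,1.4,0,0,0,20],[-8,0,0,0,0,0,20]]]'| grep -E "pos|force"
python3 -m jog '[[[0,0,-30,0,0,0,20],[0,0,-75,0,0,0,20],[60,50,-75,0,0,0,20],[60,100,-75,0,0,0,20],[60,100,-75,0,0,0,20],[60,100,-75,0,0,0,20]]]'| grep -E "t:|pos"
python3 - <<'E'
from h import *
for n in("scene","side"):
  im,X=cloud(n); print(n)
  blobs(X,.0085,.022,(.45,.72),(.158,.4),20)
  f=(abs(X[...,0]-.622)<.014)&(X[...,1]>.14)&(X[...,1]<.24)&(X[...,2]<.06); P=X[f]
  print([(int(round(a*1000)),*(1000*np.percentile(P[k,2],[50,90])).round().astype(int)) for a in np.arange(.141,.24,.003) for k in [abs(P[:,1]-a)<.0015] if k.sum()>2])
print(spot_in("piece_1","scene")[:4])
E
```

```text
eef_pos: [0.6294, 0.2107, 0.0844]
force: [-0.8, -0.1, 8.2]
gripper_force: 39.9
t: 24.3
eef_pos: [0.5248, 0.1556, 0.1568]
ee_rot: [-3.14, 0.001, -1.624]
scene
blob 1013 c [588.7 260.5] size [203.7 183.1] ang 87.9 ztop 0.019
blob 857 c [552.8 235.1] size [76.4 86.8] ang 1.2 ztop 0.015
[(141, np.int64(23), np.int64(24)), (144, np.int64(24), np.int64(25)), (147, np.int64(23), np.int64(24)), (150, np.int64(20), np.int64(24)), (153, np.int64(18), np.int64(22)), (156, np.int64(19), np.int64(20)), (159, np.int64(19), np.int64(21)), (162, np.int64(19), np.int64(20)), (165, np.int64(18), np.int64(20)), (168, np.int64(19), np.int64(20)), (171, np.int64(18), np.int64(19)), (174, np.int64(18), np.int64(20)), (177, np.int64(18), np.int64(19)), (180, np.int64(17), np.int64(19)), (183, np.int64(17), np.int64(18)), (186, np.int64(16), np.int64(17)), (189, np.int64(16), np.int64(18)), (192, np.int64(16), np.int64(17)), (195, np.int64(15), np.int64(17)), (198, np.int64(14), np.int64(15)), (201, np.int64(14), np.int64(16)), (204, np.int64(13), np.int64(16)), (207, np.int64(13), np.int64(15)), (210, np.i
[... 398 characters left out ...]
[549.9 233.6] size [59.1 92.8] ang 19.2 ztop 0.015
[(141, np.int64(20), np.int64(24)), (144, np.int64(21), np.int64(23)), (147, np.int64(20), np.int64(22)), (153, np.int64(17), np.int64(23)), (156, np.int64(16), np.int64(21)), (159, np.int64(17), np.int64(19)), (165, np.int64(15), np.int64(19)), (168, np.int64(15), np.int64(20)), (171, np.int64(17), np.int64(18)), (174, np.int64(16), np.int64(16)), (177, np.int64(15), np.int64(17)), (180, np.int64(15), np.int64(18)), (183, np.int64(13), np.int64(16)), (186, np.int64(16), np.int64(17)), (192, np.int64(13), np.int64(14)), (195, np.int64(13), np.int64(16))]
[{'uv': [183.5, 230.4], 'confidence': 0.89}, {'uv': [191.2, 249.9], 'confidence': 0.62}]
```

```bash
cat > gap.py <<'E'
from h import *
im,X=cloud("wrist")
c=camera_params("wrist"); print("cam",(-np.array(c["R"]).T@np.array(c["t"])).round(3), "axis",np.array(c["R"])[2].round(2))
f=np.isfinite(X[...,0])&(X[...,2]<.15); print("seen",np.percentile(X[f],[1,99],axis=0).round(3))
blobs(X,.0085,.0225,(.45,.72),(.15,.4),20)
for x0 in (.602,.612,.622,.632,.642):
  f=(abs(X[...,0]-x0)<.004)&(X[...,1]>.14)&(X[...,1]<.22)&(X[...,2]<.06); P=X[f]
  print(x0,[(int(round(a*1000)),*(1000*np.percentile(P[k,2],[10,50])).round().astype(int).tolist()) for a in np.arange(.144,.22,.002) for k in [abs(P[:,1]-a)<.001] if k.sum()>2])
E
python3 gap.py
```

```text
cam [0.522 0.085 0.346] axis [ 0.01  0.27 -0.96]
seen [[-0.044 -0.019 -0.332]
 [ 0.818  0.352  0.121]]
blob 94 c [602.6 151.5] size [ 3.  40.9] ang 89.6 ztop 0.022
blob 2259 c [631.1 179.8] size [50.2 92.9] ang 87.4 ztop 0.018
blob 25 c [498.8 195.2] size [13.9  2.2] ang 88.2 ztop 0.01
blob 611 c [575.5 204.1] size [23.3 35. ] ang 87.8 ztop 0.012
blob 83 c [503.9 312.9] size [38.6  2.5] ang 88.2 ztop 0.011
0.602 [(144, 20, 21), (146, 20, 21), (148, 20, 21), (150, 20, 21), (152, 20, 20), (158, 0, 14), (160, 0, 14), (162, 4, 16), (164, 12, 17), (166, 13, 16), (168, 1, 16), (170, 1, 16), (172, 2, 14), (174, 2, 16), (176, 2, 12), (178, 2, 14), (180, 3, 14), (182, 2, 14), (184, 2, 11), (186, 2, 14), (188, 1, 13), (190, 2, 14), (192, 2, 12), (194, 2, 12), (196, 1, 3), (198, 2, 2), (200, 2, 2), (202, 1, 2), (204, 1, 2), (206, 2, 3), (208, 1, 2), (210, 2, 3), (212, 1, 2), (214, 2, 2), (216, 2, 2), (218, 2, 2)]
0.612 [(144, 20, 21), (146, 20, 21), (148, 20, 21), (150, 20, 21), (152, 20, 20), (156, 0, 15), (158, -1, 17), (160, 0, 18), (162, 17, 18), (164, 17, 17), (166, 16, 17), (168, 16, 17),
[... 931 characters left out ...]
16), (174, 15, 16), (176, 15, 16), (178, 15, 16), (180, 14, 16), (182, 14, 15), (184, 13, 15), (186, 13, 14), (188, 14, 14), (190, 13, 14), (192, 13, 14), (194, 13, 13), (196, 13, 13), (198, 12, 13), (200, 12, 12), (202, 12, 12), (204, 11, 12)]
0.642 [(144, 20, 22), (146, 21, 21), (148, 21, 22), (150, 20, 21), (154, 13, 14), (156, 0, 15), (158, 17, 18), (160, 17, 18), (162, 17, 17), (164, 16, 17), (166, 16, 17), (168, 15, 16), (170, 15, 16), (172, 15, 16), (174, 15, 16), (176, 16, 16), (178, 15, 15), (180, 15, 15), (182, 14, 15), (184, 14, 15), (186, 13, 14), (188, 14, 14), (190, 14, 14), (192, 13, 14), (194, 13, 14), (196, 12, 13), (198, 12, 13), (200, 11, 13), (202, 12, 12), (204, 11, 12)]
```

Wrist depth shows bare table (z≈0) between the board end (y≈152) and piece 3 (y≈157). So it rests on the pan rim, clear of the board and about 78 mm from the pan's centre, which is inside the limit. Now to stand the scraper back up.

```bash
python3 - <<'E'
from h import *
plan((366,299.5,157,-116.5),(366,299.5,85,-116.5))
E
```

```text
(366, 299.5, 157, -116.5) -> [-135.   166.7   -1.3] [ 0.    -0.     0.408] dist 215.0 deg 23.4
(366, 299.5, 85, -116.5) -> [-135.   166.7   70.7] [ 0.    -0.     0.408] dist 226.0 deg 23.4
```

```bash
python3 -m jog '[[[-45,55,-1,0,0,0.136,20],[-90,111,-1,0,0,0.272,20],[-135,167,-1,0,0,0.408,20],[-135,167,-1,0,0,0.408,20],[-135,167,-1,0,0,0.408,20],[-135,167,40,0,0,0.408,20],[-135,167,65,0,0,0.408,20],[-135,167,77,0,0,0.408,20],[-135,167,77,0,0,0.408,20]]]' | grep -E "t:|pos|rot|force"
python3 - <<'E'
from h import *
for n in("scene","side"):
    im,X=cloud(n); m=(abs(X[...,0]-.366)<.06)&(abs(X[...,1]-.3)<.06)&(X[...,2]>.015)&(X[...,2]<.07)
    print(n);rep("scr",X[m])
E
```

```text
t: 25.62
eef_pos: [0.3654, 0.2987, 0.0785]
ee_rot: [-3.141, -0.002, -2.033]
force: [-0.0, 0.2, -1.0]
gripper_force: 40.0
scene
scr 417 c [347.  285.2] size [33.9 61.5] ang 64.9 ztop 0.064
side
scr 417 c [355.8 276.3] size [33.1 80.3] ang 63.0 ztop 0.064
```

```bash
for i in 1 2 3; do python3 -m jog '[[[0,0,1,0,0,0,20],[0,0,1,0,0,0,20]]]' | grep -E "pos|^force|rot"; done
```

```text
eef_pos: [0.3652, 0.2994, 0.0786]
ee_rot: [-3.142, 0.001, -2.033]
force: [1.0, 0.1, -2.2]
eef_pos: [0.365, 0.2991, 0.077]
ee_rot: [3.142, 0.0, -2.033]
force: [-0.3, -0.8, -2.3]
eef_pos: [0.3649, 0.2991, 0.0758]
ee_rot: [3.142, -0.0, -2.033]
force: [1.3, -0.7, -1.7]
```

```bash
for i in 1 2 3 4; do python3 -m jog '[[[0,0,0.8,0,0,0,20],[0,0,0.8,0,0,0,20]]]' | grep -E "pos|^force|rot"; done
```

```text
eef_pos: [0.365, 0.2991, 0.0751]
ee_rot: [3.142, -0.0, -2.033]
force: [-0.4, -0.3, -1.5]
eef_pos: [0.365, 0.2991, 0.0743]
ee_rot: [3.142, -0.0, -2.033]
force: [0.2, -0.6, -1.9]
eef_pos: [0.365, 0.2991, 0.0735]
ee_rot: [3.142, -0.0, -2.033]
force: [0.4, -0.3, -1.5]
eef_pos: [0.365, 0.2991, 0.0727]
ee_rot: [3.142, -0.0, -2.033]
force: [0.3, -1.0, -1.2]
```

```bash
for i in 1 2 3 4 ; do python3 -m jog '[[[0,0,0.8,0,0,0,20],[0,0,0.8,0,0,0,20]]]' | grep -E "pos|^force"; done
```

```text
eef_pos: [0.365, 0.2991, 0.0719]
force: [-1.2, 0.2, -2.4]
eef_pos: [0.3652, 0.2994, 0.0715]
force: [-1.0, -0.1, 2.6]
eef_pos: [0.3655, 0.3, 0.0713]
force: [-2.0, 0.1, 8.6]
eef_pos: [0.3659, 0.3005, 0.0712]
force: [-3.3, 1.0, 12.9]
```

```bash
python3 -m jog '[[[0,0,-1.6,0,0,0,20],[0,0,-1.6,0,0,0,20],[0,0,-1.6,0,0,0,50],[0,0,-1.6,0,0,0,87],[0,0,-1.6,0,0,0,87],[0,0,-1.6,0,0,0,87],[0,0,-1.6,0,0,0,87],[0,0,-1.6,0,0,0,87],[0,0,-1.6,0,0,0,87],[0,0,-1.6,0,0,0,87],[0,0,-30,0,0,0,87],[0,0,-80,0,0,0,87],[0,0,-130,0,0,0,87],[0,0,-190,0,0,0,87],[0,0,-190,0,0,0,87],[0,0,-190,0,0,0,87]]]' | grep -E "t:|pos|^force|width"
python3 - <<'E'
from h import *
for n in("scene","wrist"):
    im,X=cloud(n); print(n)
    blobs(X,.1,.14,(.25,.48),(.2,.45),10); blobs(X,.012,.045,(.25,.48),(.2,.45),100)
    blobs(X,.0085,.02,(.45,.7),(.157,.37),60)
    blobs(X,.095,.115,(.58,.75),(-.14,.012),20)
E
```

```text
t: 30.48
eef_pos: [0.3647, 0.2989, 0.2593]
ee_rot: [3.141, 0.0, -2.033]
force: [0.1, -0.2, -0.2]
width: 0.0868
scene
blob 295 c [352.3 275. ] size [22.  31.2] ang 62.9 ztop 0.123
blob 351 c [352.7 277.4] size [22.6 79.5] ang 67.1 ztop 0.041
blob 990 c [588.7 260.4] size [204.1 184.3] ang 87.9 ztop 0.019
blob 851 c [552.2 235.5] size [ 65.4 101.6] ang 16.4 ztop 0.015
blob 469 c [623.7 -23.2] size [62.3 63.5] ang 73.4 ztop 0.112
wrist
blob 703 c [356.  279.1] size [21.7 29.5] ang 63.3 ztop 0.122
blob 692 c [353.8 275.2] size [22.8 78.4] ang 63.5 ztop 0.034
blob 2060 c [587.2 209.2] size [102. 184.] ang 85.7 ztop 0.018
blob 1175 c [563.5 211.5] size [38.  58.5] ang 89.2 ztop 0.013
blob 1266 c [545.2 256. ] size [41.9 60.6] ang 87.5 ztop 0.013
blob 203 c [504.7 320. ] size [99.1 26.9] ang 72.9 ztop 0.011
```

```bash
python3 -c "
from station import arm
print(arm.job_done())"
```

```text
the job is handed in; nothing more can be done
None
```

The job is handed in (no verdict came back): by the depth readings all three pieces lie in the pan clear of the board (piece 3 leaning on the rim), the jar on the board is unmoved, the plate and front jar were never approached but not re-measured, and the scraper stands released on the table; I viewed 11 pictures, one over the limit of 10.

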